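Stand the potted choke on its core end in the tray

TASK

One potted choke is still lying on the wooden block. Its two ends look exactly alike, but the iron core sits in one of them: lift it and feel which end is the heavy one, then stand it upright on that heavy end in the free front half of the steel tray, in front of the two chokes already standing there, and let go so that it stands by itself. Set it down gently, do not drop it, lay it down or let it topple in the tray, and leave the two standing chokes, the screwdriver and the blue bin where they are.

Things in the scene. Friction and masses are not known exactly. Their poses are not given: they have to be found in the camera images.
- choke_mid (a point): Centre of the loose potted choke: plain square aluminium tube 40 x 40 mm with a flush black cap of the same section, 14 mm thick, on each end; 170 mm long over all. Starts lying level on the wooden block, its long axis (y here) 60 mm above the bench. The iron core is in the +y or the -y end; this changes from run to run and can be neither seen nor read from the pose.
- rest: Hardwood block fixed to the bench under the middle of the lying choke: 84 mm along its y axis (along the choke), 36 mm wide (narrower than the tube), 40 mm high; origin at the centre of its underside. About 43 mm of the choke overhangs at each end.
- tray_floor (a point): Centre of the inner floor of a shallow steel tray fixed to the bench, z up. Floor 3 mm above the bench, 264 mm along x by 184 mm along y inside, walls 3 mm, rim 18 mm above the bench. Two chokes stand in its rear half, 75 mm to the +x side of this point; the front half (-x side, towards the robot) is free; a good place is 60 mm to the -x side.
- tray: The tray itself; origin at the centre of its underside, axes as tray_floor.
- stood_a_mid (a point): Centre of one standing choke (same look and size, 170 mm tall, loose, core end down, z up), in the rear of the tray on its -y side. It tips easily when touched.
- stood_b_mid (a point): Centre of the other standing choke, in the rear of the tray on its +y side.
- choke: Its housing; origin 20 mm below choke_mid as it lies, same axes. 0.5 to 0.65 kg in all; centre of mass 23 to 29 mm from the middle, towards the core. Both end faces bulge by 3 mm (radius of curvature about 85 mm): on its heavy end the choke stands, and rights itself from a lean of up to 6 degrees after some rocking; on its light end it falls over.
- driver: Screwdriver with a yellow handle, 190 mm long along x, 26 mm thick, lying on the bench between the tray and the block; origin under its middle. Leave it alone.
- cap_bin: Small open blue plastic bin with black caps, 85 x 85 x 55 mm, on the bench beyond the work; origin at the centre of its underside. Leave it alone.

How it is judged:
By the outcome, as a careful person would: the job done as asked, in the order asked, and still so for the second after the job is handed in, with the robot touching nothing.
It also fails if it takes over 61 s, if anything falls off the work surface, if the arm or the gripper's body presses on something with over 40 N, if the wrist force passes 120 N, or if a joint passes its speed limit or range.

ROBOT

A 7-joint arm with a two-finger parallel gripper is mounted at the origin on the work surface. World frame = base frame: x ahead of the robot, y to its left, z up, the work surface at z = 0. Lengths are in m, angles in rad, forces in N, time in s.
With the tool pointing down it reaches from about 0.4 to 0.925 m from the base axis. Payload 5.6 kg.
Tool frame: the origin (TCP) lies between the finger pads; the fingertips stand 17 mm ahead of it and the grasp point (between the pads) lies 2 mm behind it; z points along the fingers, y is the direction in which the jaws open and shut (so a half turn about z gives the same grasp; the last joint's range is limited). The gripper opens to 85 mm and grips with 20 to 120 N. Pads are 22 mm wide; open, the fingers measure 114 mm over their backs; the gripper's body (76 mm by 85 mm) begins 54 mm behind the grasp point. The pads swing forward as they close: fully open they stand 13 mm farther back than shut.
Start: joints at [-1.208, 0.468, -0.012, 1.603, 0.006, 1.071, -0.056], TCP at [0.257, 0.597, 0.248] pointing down, gripper open.
Joint ranges: [-2.53, 2.53], [-0.31, 2.02], [-1.57, 1.55], [0.28, 2.44], [-1.29, 4.43], [0.15, 1.84], [-2.92, 2.92]. Speed limits (rad/s): [2.57, 2.57, 3.14, 3.14, 3.14, 3.14, 3.14].

INTERFACE

Orientations are given as a rotation vector (axis times angle).
In Python, from bench import observe, read_camera, camera_params, manip gives the robot as it stands.
- The arm moves only by the tool send_rows, never from a script. Its argument "commands" is a list of rows, each a list of 6 numbers: the shift along the tool's x, y, z in m, then the turn, a rotation vector about the tool's x, y, z in rad. In form: [[dx, dy, dz, ax, ay, az], ...]. A call has 1 to 20 rows; each row is the pose to reach, as a shift and turn from the pose commanded when the call began, along the tool's axes at that moment; what a row does not reach only later rows make up. A row lasts 1/10 s, in which the tool goes at most 50 mm and 8.59 degrees, less where a joint would pass 70% of its speed; a pose out of reach is approached as far as the arm can. A call with a gripper value outside its range is refused whole. "gripper" is the closure, from -1 (fully open) to 1 (shut), set as the call begins (left out, the last holds). The fingers move at their own pace and stop on an object; the grip force is fixed at half the most. Time passes only in rows, so rows that repeat a pose let the fingers close. It gives the time, the measured TCP pose, the force and the opening at its end, in the units of the state.
- observe(): the state, without advancing time (a new reading comes with each control period).
- read_camera(name): name is "scene" or "top" or "wrist"; returns the picture (420x560x3 uint8, red, green, blue); there is no depth.
- camera_params(name): a dict with "K" (3x3 intrinsics, pixels), "xyz" and "orientation" of the camera in the world; the wrist camera has in their place "hand_eye" (4x4, takes a point from camera to tool coordinates, whose origin is the TCP and whose axes are the flange's). Camera axes: x right, y down, z forward; pixel columns grow to the right and rows downward; lengths in m; the calibration is good to about 2 mm. A picture is of the moment at which its call begins: read the wrist's pose just before it. camera_params takes no time and is no camera call.
- manip.close_job(): hands the job in, once; it reports no verdict.
The state is a dict: "time_s": time; "qpos": joint angles; "qd": joint speeds; "tau": joint torques, N m; "eef_pos": TCP position; "eef_rot": TCP orientation; "force": force on the tool from outside, world axes, zero at the start; "wrist_torque": the same for the moment, N m; "grip_width": opening from 0.0 (shut) to 1.0 (fully open).
Only numpy, scipy, OpenCV 4.12 (cv2) and the standard library are available. Lean on these libraries where they do the work, as an engineer would, in place of code of your own. Each camera call takes 0.05 s, during which the arm holds its last target. There are 200 camera calls.

## Working session

There is one attempt and no reset: what is moved stays moved. The work goes in short steps, Python scripts to look and compute and a tool call to move; the robot and the scene stay as the last step left them, time stands still between calls to the robot, and variables do not carry over. Pictures are saved under pics/ and viewed, about 8 in all and at most 12, crops included, and the job is handed in when it is done.

Besides the shell and the picture viewer there is one more tool, called after "Request:" as name(argument=value, ...) on one line, values as JSON. send_rows: Moves the arm, as the interface text tells. Its arguments: {"type":"object","properties":{"commands":{"type":"array","items":{"type":"array","items":{"type":"number"}}},"gripper":{"type":"number"}},"required":["commands"]}

```bash
mkdir -p pics; ls; python3 - <<'E'
from bench import observe, read_camera, camera_params, manip
import cv2,numpy as np
print(observe())
for n in ["scene","top"]:
    im=read_camera(n); cv2.imwrite(f"pics/{n}0.png",im[:,:,::-1])
    print(n,camera_params(n))
print(camera_params("wrist"))
E
```

```text
pics
{'time_s': 0.0, 'qpos': array([-1.20801248,  0.46839404, -0.0116176 ,  1.6036439 ,  0.00598842,
        1.07137811, -0.05630037]), 'qd': array([ 0.00151186,  0.00015946, -0.00165841, -0.0007953 ,  0.00017511,
        0.00031692, -0.00053062]), 'tau': array([-6.38541678e-04, -5.32391810e+01,  2.13450211e-02, -2.51300329e+01,
        1.14574356e-02,  7.87429250e-03,  2.17424389e-05]), 'eef_pos': array([0.25642025, 0.59670419, 0.24731896]), 'eef_rot': array([-6.33075231e-01, -3.07688397e+00,  2.78092238e-03]), 'force': array([-0.2951395 ,  0.5983628 ,  0.37768046]), 'wrist_torque': array([-0.017007  ,  0.0148942 ,  0.02267676]), 'grip_width': 1.0007672203596112}
scene {'K': array([[421.79370637,   0.        , 276.73947917],
       [  0.        , 421.79370637, 208.03258756],
       [  0.        ,   0.        ,   1.        ]]), 'xyz': array([ 1.08302414, -0.04871334,  0.67553036]), 'orientation': array([-1.89179175, -1.72778877,  0.59842817])}
top {'K': array([[466.35909852,   0.        , 274.69719777],
       [  0.        , 466.35909852, 205.53169829],
       [  0.        ,   0.        ,   1.        ]]), 'xyz': array([0.406458  , 0.01791684, 0.98928619]), 'orientation': array([-2.06944322,  2.14770226, -0.23383927])}
{'K': array([[296.4214298 ,   0.        , 279.78741045],
       [  0.        , 296.4214298 , 207.82222086],
       [  0.        ,   0.        ,   1.        ]]), 'hand_eye': array([[-7.62396756e-04, -9.56837225e-01, -2.90623369e-01,
         7.48226230e-02],
       [ 9.99999704e-01, -7.58376070e-04, -1.26466348e-04,
         8.65707472e-04],
       [-9.93940994e-05, -2.90623380e-01,  9.56837521e-01,
        -1.25071480e-01],
       [ 0.00000000e+00,  0.00000000e+00,  0.00000000e+00,
         1.00000000e+00]])}
```

View pics/top0.png

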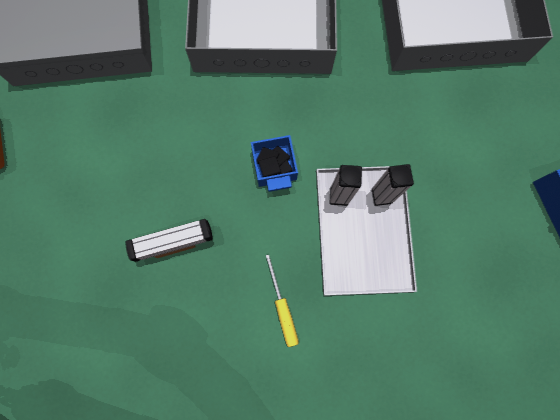

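View pics/scene0.png

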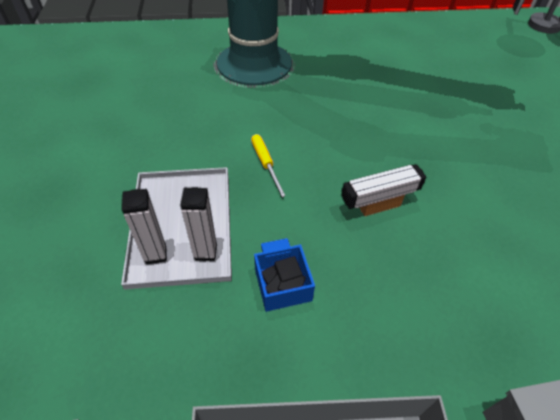

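The top view shows the lying choke from about (127,250) to (212,228) and the tray with corners near (317,170), (407,167), (415,292) and (325,295). The standing chokes are at its upper (+x) side. The scene view agrees with this layout. Next I measure by ray casting.

```bash
cat > h.py <<'E'
import numpy as np,cv2
from scipy.spatial.transform import Rotation as R
from bench import observe, read_camera, camera_params, manip
def campose(n,s=None):
    p=camera_params(n)
    if n!="wrist": return p["K"],R.from_rotvec(p["orientation"]).as_matrix(),p["xyz"]
    s=s or observe(); Rt=R.from_rotvec(s["eef_rot"]).as_matrix(); H=p["hand_eye"]
    return p["K"],Rt@H[:3,:3],Rt@H[:3,3]+s["eef_pos"]
def plane(n,uv,z,s=None):
    K,Rm,t=campose(n,s); uv=np.atleast_2d(uv).astype(float)
    d=(Rm@np.linalg.inv(K)@np.c_[uv,np.ones(len(uv))].T).T
    return t+d*((z-t[2])/d[:,2])[:,None]
def proj(n,X,s=None):
    K,Rm,t=campose(n,s); c=(np.atleast_2d(X)-t)@Rm; c=c@K.T
    return c[:,:2]/c[:,2:]
E
python3 - <<'E'
from h import *
im=cv2.imread("pics/top0.png"); hsv=cv2.cvtColor(im,cv2.COLOR_BGR2HSV)
def big(m,roi):
    z=np.zeros_like(m); x0,y0,x1,y1=roi; z[y0:y1,x0:x1]=m[y0:y1,x0:x1]
    return max(cv2.findContours(z,cv2.RETR_EXTERNAL,cv2.CHAIN_APPROX_NONE)[0],key=cv2.contourArea)
ng=cv2.inRange(hsv,(0,0,0),(255,60,255))
white=cv2.inRange(hsv,(0,0,140),(255,60,255))
c=big(ng,(115,205,230,275)); r=cv2.minAreaRect(c); print("choke all",r)
c2=big(white,(115,205,230,275)); r2=cv2.minAreaRect(c2); print("choke white",r2)
for q in (r,r2): print(np.round(plane("top",cv2.boxPoints(q),.08),4))
t=big(ng,(305,150,430,310)); rt=cv2.minAreaRect(t); print(rt); print(cv2.approxPolyDP(t,4,True)[:,0])
print("tray approx px corners",np.round(plane("top",[(317,170),(407,167),(415,292),(325,295)],.018),4))
f=cv2.resize(im[200:280,110:230],None,fx=4,fy=4,interpolation=cv2.INTER_CUBIC)
g=cv2.resize(im[155:305,305:425],None,fx=2.5,fy=2.5,interpolation=cv2.INTER_CUBIC)
o=np.zeros((380,790,3),np.uint8);o[:320,:480]=f;o[:375,485:785]=g;cv2.imwrite("pics/crop.png",o)
E
```

```text
choke all ((168.436767578125, 240.0070037841797), (22.969907760620117, 85.98025512695312), 74.21924591064453)
choke white ((166.9448699951172, 238.75912475585938), (19.397062301635742, 69.76526641845703), 74.24882507324219)
[[0.5468 0.3087 0.08  ]
 [0.5876 0.1461 0.08  ]
 [0.5429 0.134  0.08  ]
 [0.503  0.2952 0.08  ]]
[[0.5498 0.2954 0.08  ]
 [0.5828 0.1635 0.08  ]
 [0.5451 0.1532 0.08  ]
 [0.5127 0.2841 0.08  ]]
((366.0546875, 228.92098999023438), (129.5964813232422, 95.73689270019531), 87.79740142822266)
[[316 169]
 [324 295]
 [416 291]
 [406 193]
 [412 184]
 [409 165]]
tray approx px corners [[ 0.6955 -0.0849  0.018 ]
 [ 0.6951 -0.2807  0.018 ]
 [ 0.4281 -0.2709  0.018 ]
 [ 0.4289 -0.0862  0.018 ]]
```

View pics/crop.png

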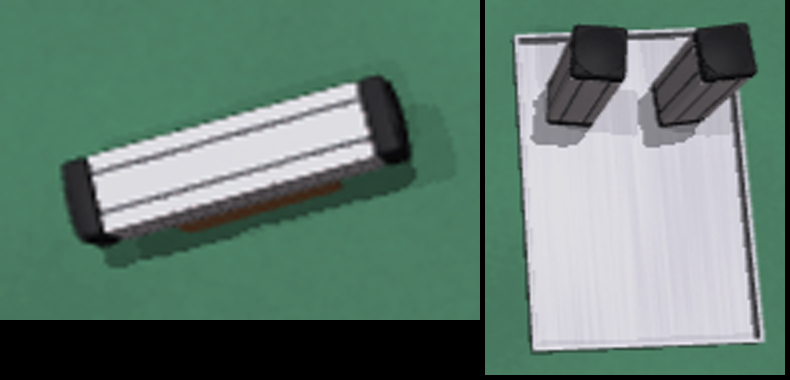

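The crop shows the choke's top face squarely: tube ends at crop x≈95 and 370, black caps outside them. The tray interior is free below (−x of) the two standing chokes.

- **Choke:** centre about (0.548, 0.223), yaw about 14°.
- **Tray:** centre about (0.562, −0.18), axes aligned with the world.

I move over the choke with the jaws across it and check with the wrist camera.

Request:
send_rows(commands=[[-0.415,-0.228,0,0,0,0.92],[-0.415,-0.228,0,0,0,0.92],[-0.415,-0.228,0,0,0,0.92],[-0.415,-0.228,0,0,0,0.92],[-0.415,-0.228,0,0,0,0.92],[-0.415,-0.228,0,0,0,0.92],[-0.415,-0.228,0,0,0,0.92],[-0.415,-0.228,0,0,0,0.92],[-0.415,-0.228,0,0,0,0.92],[-0.415,-0.228,0,0,0,0.92],[-0.415,-0.228,0,0,0,0.92],[-0.415,-0.228,0,0,0,0.92],[-0.415,-0.228,0,0,0,0.92]], gripper=-1)

```text
time_s: 1.4
eef_pos: [0.5469, 0.2255, 0.2479]
eef_rot: [-1.93, -2.478, 0.0]
force: [0.2, 0.7, -0.2]
grip_width: 1.001
```

```bash
python3 - <<'E'
from h import *
s=observe(); im=read_camera("wrist")[:,:,::-1].copy(); cv2.imwrite("pics/w1.png",im)
print(s["time_s"],s["eef_pos"],s["qpos"].round(3)); print(R.from_rotvec(s["eef_rot"]).as_matrix().round(3)); print(s["force"],s["wrist_torque"])
hsv=cv2.cvtColor(im,cv2.COLOR_BGR2HSV); m=cv2.inRange(hsv,(0,0,150),(255,60,255))
cs=sorted(cv2.findContours(m,cv2.RETR_EXTERNAL,cv2.CHAIN_APPROX_NONE)[0],key=cv2.contourArea)[-3:]
for c in cs:
    r=cv2.minAreaRect(c); P=plane("wrist",cv2.boxPoints(r),.08,s); print(cv2.contourArea(c),r,P.round(4).tolist(),P.mean(0))
E
```

```text
1.4 [0.54685088 0.22548346 0.24793422] [-0.7    0.374  0.323  1.769 -0.137  1.021 -0.079]
[[-0.245  0.97  -0.001]
 [ 0.97   0.245  0.   ]
 [ 0.001 -0.001 -1.   ]]
[ 0.18079951  0.68415658 -0.20746922] [ 0.0282331   0.01200769 -0.01317702]
55.5 ((151.56155395507812, 306.9923400878906), (9.302604675292969, 10.046812057495117), 82.87498474121094) [[0.429, 0.064, 0.08], [0.4399, 0.0685, 0.08], [0.4428, 0.0564, 0.08], [0.4318, 0.0519, 0.08]] [0.43585763 0.06020447 0.08      ]
144.0 ((206.5, 308.0), (4.0, 37.0), 90.0) [[0.4764, 0.0719, 0.08], [0.5176, 0.0824, 0.08], [0.5187, 0.0771, 0.08], [0.4772, 0.0666, 0.08]] [0.49746132 0.07446617 0.08      ]
4785.0 ((280.0, 192.0), (128.0, 40.0), 90.0) [[0.5121, 0.2848, 0.08], [0.5492, 0.2941, 0.08], [0.5845, 0.1645, 0.08], [0.5424, 0.1538, 0.08]] [0.54705632 0.22430273 0.08      ]
```

View pics/w1.png

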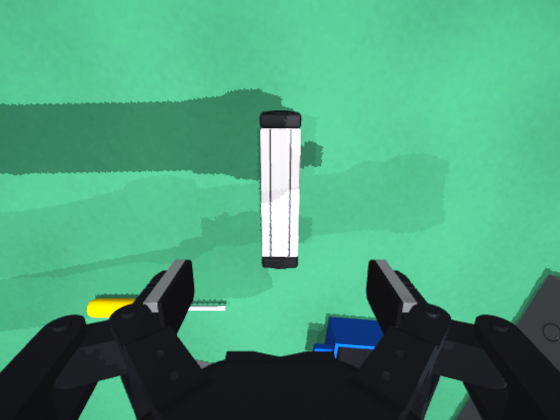

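The wrist view shows the choke centred between the jaws, from (280,112) to (280,268), and parallel to tool x. I descend, grip the middle and lift.

Request:
send_rows(commands=[[0,0,0.04,0,0,0],[0,0,0.08,0,0,0],[0,0,0.12,0,0,0],[-0.001,0,0.15,0,0,0],[-0.001,0,0.175,0,0,0],[-0.001,0,0.187,0,0,0],[-0.001,0,0.187,0,0,0]])

```text
time_s: 2.15
eef_pos: [0.5466, 0.2235, 0.0598]
eef_rot: [-1.93, -2.477, 0.004]
force: [0.3, 0.9, -0.2]
grip_width: 0.999
```

Request:
send_rows(commands=[[0,0,0,0,0,0],[0,0,0,0,0,0],[0,0,0,0,0,0],[0,0,0,0,0,0],[0,0,0,0,0,0],[0,0,0,0,0,0],[0,0,0,0,0,0],[0,0,0,0,0,0],[0,0,0,0,0,0],[0,0,0,0,0,0]], gripper=1)

```text
time_s: 3.15
eef_pos: [0.5486, 0.2233, 0.0628]
eef_rot: [1.933, 2.476, 0.003]
force: [-1.7, -0.7, 6.8]
grip_width: 0.463
```

```bash
python3 - <<'E'
from h import *
s=observe(); print(s["time_s"],s["eef_pos"],s["eef_rot"],s["force"],s["wrist_torque"],s["grip_width"],s["qpos"].round(3))
E
```

```text
3.15 [0.54861735 0.22325213 0.06276869] [1.9331734  2.47607284 0.00253218] [-1.65391649 -0.7029789   6.77527623] [-0.10056243  0.43547826 -0.02213368] 0.4629897692263104 [-0.636  0.623  0.254  1.878 -0.24   0.668  0.006]
```

Request:
send_rows(commands=[[0,0,-0.005,0,0,0],[0,0,-0.012,0,0,0],[0,0,-0.02,0,0,0],[0,0,-0.025,0,0,0],[0,0,-0.025,0,0,0],[0,0,-0.025,0,0,0],[0,0,-0.025,0,0,0]])

```text
time_s: 3.85
eef_pos: [0.5479, 0.2228, 0.086]
eef_rot: [-1.933, -2.476, 0.001]
force: [-1.0, 0.3, -5.7]
grip_width: 0.461
```

```bash
python3 - <<'E'
from h import *
for i in range(3):
    s=observe(); Rt=R.from_rotvec(s["eef_rot"]).as_matrix(); print(s["time_s"],s["eef_pos"],s["force"],"world T",s["wrist_torque"],"tool T",Rt.T@s["wrist_torque"],s["grip_width"],s["tau"].round(2))
    im=read_camera("wrist")
cv2.imwrite("pics/w2.png",im[:,:,::-1])
s=observe()
for n in ["wrist"]:
  hsv=cv2.cvtColor(im[:,:,::-1],cv2.COLOR_BGR2HSV); m=cv2.inRange(hsv,(0,0,150),(255,60,255))
  c=max(cv2.findContours(m,cv2.RETR_EXTERNAL,cv2.CHAIN_APPROX_NONE)[0],key=cv2.contourArea); print(cv2.minAreaRect(c))
E
```

```text
3.85 [0.54785405 0.22280608 0.0859849 ] [-0.97263452  0.31373025 -5.7121618 ] world T [-0.15684952  0.00726849  0.00574939] tool T [ 0.04509282 -0.15040687 -0.00566294] 0.4610079680590258 [ 0.000e+00 -5.535e+01  4.570e+00 -2.015e+01 -9.000e-02 -1.000e-02
  0.000e+00]
3.9 [0.54786237 0.22282131 0.08594945] [-0.16809388 -1.4257215  -5.43748589] world T [-0.11558665 -0.0249305  -0.00395804] tool T [ 0.00385034 -0.11817933  0.0040359 ] 0.46167390859060675 [-1.000e-02 -5.527e+01  4.560e+00 -2.010e+01 -9.000e-02  0.000e+00
  0.000e+00]
3.95 [0.54789783 0.22281263 0.0859387 ] [ 0.32892984 -0.42992478 -6.21840722] world T [-0.12747853 -0.05864506 -0.01717995] tool T [-0.02597967 -0.13788361  0.01727237] 0.45878293163802597 [-1.000e-02 -5.520e+01  4.540e+00 -2.005e+01 -9.000e-02  0.000e+00
  0.000e+00]
((279.0, 247.0), (218.0, 106.0), 90.0)
```

The lift reads 5.7 N (about 0.58 kg). The moment about world x is about −0.13 Nm, which puts the centre of mass about 24 mm towards +y, so **+y is the heavy end**. The regrip off-centre will cross-check that: gripping 20 mm towards −y should raise the moment to about −0.25 Nm.

First I fit a rough kinematic model from the logged poses to check that the tilted placing pose is reachable.

```bash
cat > fk.py <<'E'
import numpy as np, itertools
from scipy.spatial.transform import Rotation as R
from scipy.optimize import least_squares
D=[([-1.20801248,0.46839404,-0.0116176,1.6036439,0.00598842,1.07137811,-0.05630037],[0.25642025,0.59670419,0.24731896],[-6.33075231e-01,-3.07688397e+00,2.78092238e-03]),
([-0.7,0.374,0.323,1.769,-0.137,1.021,-0.079],[0.54685,0.22548,0.24793],[-1.93,-2.478,0]),
([-0.636,0.623,0.254,1.878,-0.24,0.668,0.006],[0.54862,0.22325,0.06277],[1.93317,2.47607,0.00253])]
Z=lambda a:R.from_euler('z',a); Y=lambda a:R.from_euler('y',a)
def fk(q,p,s):
    c1,c7,z1,L2,a2,L3,a3,L4,a4=p; x=np.array
    r=Z(s[0]*q[0]+c1); t=x([0,0,z1])
    r=r*Y(q[1])*Z(s[1]*q[2]); t=t+r.apply([a2,0,L2])
    r=r*Y(q[3])*Z(s[2]*q[4]); t=t+r.apply([a3,0,L3])
    r=r*Y(q[5]); t=t+r.apply([a4,0,L4])
    return t,r*Z(s[3]*q[6]+c7)
def fit():
    out=[]
    for s in itertools.product([1,-1],repeat=4):
      for c1,c7 in itertools.product([0,1.57,3.14,-1.57],repeat=2):
        def f(p):
            e=[]
            for q,t,w in D:
                a,b=fk(q,p,s); e+=list((a-t)*5)+list((R.from_rotvec(w).inv()*b).as_rotvec())
            return np.r_[e,(p[2:]-p0[2:])*.01]
        p0=np.array([c1,c7,.33,.38,0,.38,0,.25,0]); o=least_squares(f,p0); out.append((o.cost,s,o.x,o.fun[:18]))
    return sorted(out,key=lambda v:v[0])
if __name__=="__main__":
    for o in fit()[:4]: print(round(o[0],5),o[1],o[2].round(3)); print(o[3].round(3))
E
python3 fk.py
```

```text
0.0001 (-1, -1, -1, -1) [-0.05   1.52   0.566  0.5    0.028  0.454 -0.01   0.544  0.002]
[-0.002  0.007 -0.005  0.     0.    -0.    -0.006 -0.003  0.006  0.
 -0.     0.     0.001 -0.004 -0.001 -0.001  0.     0.   ]
0.0001 (-1, -1, -1, -1) [-5.000e-02 -4.763e+00  5.660e-01  5.000e-01  2.800e-02  4.540e-01
 -1.000e-02  5.440e-01  2.000e-03]
[-0.002  0.007 -0.005  0.     0.    -0.    -0.006 -0.003  0.006  0.
 -0.     0.     0.001 -0.004 -0.001 -0.001  0.     0.   ]
0.0001 (-1, -1, -1, -1) [-0.05   1.52   0.566  0.5    0.028  0.454 -0.01   0.544  0.002]
[-0.002  0.007 -0.005  0.     0.    -0.    -0.006 -0.003  0.006  0.
 -0.     0.     0.001 -0.004 -0.001 -0.001  0.     0.   ]
0.0001 (-1, -1, -1, -1) [-0.05   1.52   0.566  0.5    0.028  0.454 -0.01   0.544  0.002]
[-0.002  0.007 -0.005  0.     0.    -0.    -0.006 -0.003  0.006  0.
 -0.     0.     0.001 -0.004 -0.001 -0.001  0.     0.   ]
```

```bash
cat > ik.py <<'E'
from fk import *
S=(-1,)*4
def f(v):
    e=[]
    for q,t,w in D: e+=list(fk(q,[-.05,1.52,v[0],v[1],0,v[2],0,v[3],0],S)[0]-np.array(t))
    return np.r_[e,1e-4*(v[3]-.3)]
o=least_squares(f,[.36,.42,.4,.3]); P=[-.05,1.52,o.x[0],o.x[1],0,o.x[2],0,o.x[3],0]
lo=np.array([-2.53,-.31,-1.57,.28,-1.29,.15,-2.92]);hi=np.array([2.53,2.02,1.55,2.44,4.43,1.84,2.92])
def ik(t,Rm,q0):
    g=lambda q:np.r_[(fk(q,P,S)[0]-t)*5,(Rm.inv()*fk(q,P,S)[1]).as_rotvec(),.003*(q-q0)]
    r=least_squares(g,np.clip(q0,lo+.01,hi-.01),bounds=(lo+.04,hi-.04)); return r.x,np.abs(r.fun[:6]).max()
def tool(head,dep):  # heading azimuth, depression; tool y horizontal
    z=np.array([np.cos(head)*np.cos(dep),np.sin(head)*np.cos(dep),-np.sin(dep)]); return z
if __name__=="__main__":
    print(o.x.round(4),np.abs(o.fun).max())
    q0=np.array([-0.636,0.623,0.254,1.878,-0.24,0.668,0.006])
    rng=np.random.default_rng(0)
    for hd in (104,90,60,30,0,-30,-60,-90):
      for dep in (20,30,40):
        z=tool(np.radians(hd),np.radians(dep)); y0=np.array([-np.sin(np.radians(hd)),np.cos(np.radians(hd)),0])
        for sy in (1,-1):
            y=sy*y0; Rm=R.from_matrix(np.c_[np.cross(y,z),y,z])
            # heavy end down: tool +x end must go down -> x_z<0
            best=None
            for k in range(14):
                qs=q0 if k==0 else rng.uniform(lo,hi)
                q,e=ik(np.array([.502,-.18,.11]),Rm,qs)
                d=np.abs(q-q0).max()
                if e<.01 and (best is None or d<best[0]): best=(d,q)
            print(hd,dep,sy,"x_z %.2f"%Rm.as_matrix()[2,0], None if best is None else (round(best[0],2),best[1].round(2)))
E
python3 ik.py
```

```text
[3.6612 0.4993 0.4913 3.6212] 0.0022838556916107283Traceback (most recent call last):
  File "ik.py", line 27, in <module>
    q,e=ik(np.array([.502,-.18,.11]),Rm,qs)
        ~~^^^^^^^^^^^^^^^^^^^^^^^^^^^^^^^^^
  File "ik.py", line 11, in ik
    r=least_squares(g,np.clip(q0,lo+.01,hi-.01),bounds=(lo+.04,hi-.04)); return r.x,np.abs(r.fun[:6]).max()
    return func(*args, **kwargs)
    raise ValueError("Initial guess is outside of provided bounds")
ValueError: Initial guess is outside of provided bounds
```

The rotational model fits exactly, but z1 and L4 can't be separated without a tilted pose. I set the choke back on its block, release it and tilt for the regrip, which gives that data.

Request:
send_rows(commands=[[0,0,0.008,0,0,0],[0,0,0.015,0,0,0],[0,0,0.02,0,0,0],[0,0,0.023,0,0,0],[0,0,0.024,0,0,0],[0,0,0.024,0,0,0]])

```text
time_s: 4.6
eef_pos: [0.5476, 0.2226, 0.0628]
eef_rot: [-1.933, -2.475, 0.002]
force: [-4.6, -2.3, 4.1]
grip_width: 0.461
```

Request:
send_rows(commands=[[0,0,0,0,0,0],[0,0,0,0,0,0],[0,0,0,0,0,0],[0,0,0,0,0,0],[0,0,0,0,0,0],[0,0,0,0,0,0],[0,0,0,0,0,0]], gripper=-1)

```text
time_s: 5.3
eef_pos: [0.5482, 0.2229, 0.0623]
eef_rot: [1.933, 2.476, 0.0]
force: [0.2, -0.6, -0.1]
grip_width: 0.997
```

Request:
send_rows(commands=[[0,0,-0.03,0,0,0],[0,0,-0.06,0,0,0],[-0.01,0,-0.09,0,0.1,0],[-0.02,0,-0.1,0,0.2,0],[-0.02,0,-0.1,0,0.35,0],[-0.02,0,-0.1,0,0.48,0],[-0.02,0,-0.1,0,0.52,0],[-0.02,0,-0.1,0,0.52,0],[-0.02,0,-0.1,0,0.52,0]])

```text
time_s: 6.2
eef_pos: [0.553, 0.2036, 0.1622]
eef_rot: [-1.661, -2.127, -0.441]
force: [0.4, -0.6, 0.2]
grip_width: 1.0
```

```bash
python3 - <<'E'
from h import *
s=observe(); im=read_camera("wrist")[:,:,::-1]; cv2.imwrite("pics/w3.png",im)
t0=read_camera("top"); cv2.imwrite("pics/top3.png",t0[:,:,::-1])
print(repr((s["qpos"].round(5).tolist(),s["eef_pos"].round(5).tolist(),s["eef_rot"].round(5).tolist())),s["time_s"])
hsv=cv2.cvtColor(im,cv2.COLOR_BGR2HSV); m=cv2.inRange(hsv,(0,0,150),(255,60,255))
c=max(cv2.findContours(m,cv2.RETR_EXTERNAL,cv2.CHAIN_APPROX_NONE)[0],key=cv2.contourArea)
r=cv2.minAreaRect(c); P=plane("wrist",cv2.boxPoints(r),.08,s); print(r,P.round(4).tolist(),P.mean(0))
E
sed -i 's/^\(.*0.00253\]\)\]$/\1]/' fk.py; sed -n 4,8p fk.py
```

```text
([-0.19406, 0.52266, 0.04462, 1.84504, -0.68306, 0.95025, 0.54634], [0.55297, 0.20361, 0.16224], [-1.66057, -2.12661, -0.44093]) 6.2
((279.0, 258.5), (177.0, 54.0), 90.0) [[0.5101, 0.2822, 0.08], [0.5527, 0.2927, 0.08], [0.5823, 0.163, 0.08], [0.545, 0.1536, 0.08]] [0.5475442 0.222877  0.08     ]
D=[([-1.20801248,0.46839404,-0.0116176,1.6036439,0.00598842,1.07137811,-0.05630037],[0.25642025,0.59670419,0.24731896],[-6.33075231e-01,-3.07688397e+00,2.78092238e-03]),
([-0.7,0.374,0.323,1.769,-0.137,1.021,-0.079],[0.54685,0.22548,0.24793],[-1.93,-2.478,0]),
([-0.636,0.623,0.254,1.878,-0.24,0.668,0.006],[0.54862,0.22325,0.06277],[1.93317,2.47607,0.00253])]
Z=lambda a:R.from_euler('z',a); Y=lambda a:R.from_euler('y',a)
def fk(q,p,s):
```

View pics/w3.png

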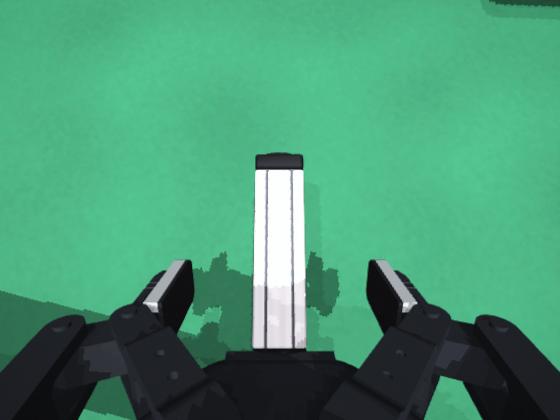

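The tilted wrist view shows the choke back on the block and centred between the jaws, with its far cap at (280,162) and its near end hidden by the gripper. Its centre still measures (0.5475, 0.223). I refit with this pose and solve IK for the placing pose.

```bash
python3 - <<'E'
s=open('fk.py').read()
s=s.replace("[1.93317,2.47607,0.00253])]","[1.93317,2.47607,0.00253]),\n([-0.19406, 0.52266, 0.04462, 1.84504, -0.68306, 0.95025, 0.54634], [0.55297, 0.20361, 0.16224], [-1.66057, -2.12661, -0.44093])]")
open('fk.py','w').write(s)
s=open('ik.py').read().replace("lo+.01,hi-.01","lo+.05,hi-.05"); s=s.replace("print(hd,dep,sy","if Rm.as_matrix()[2,0]<0: print(hd,dep,sy").replace("for sy in (1,-1):","for sy in (1,):"); open('ik.py','w').write(s)
E
time timeout 500 python3 ik.py
```

```text
[0.3114 0.5125 0.4801 0.2893] 0.007013340816146796
104 20 1 x_z -0.94 (np.float64(1.95), array([ 0.52,  1.  ,  0.14,  1.5 , -0.7 ,  1.8 , -1.94]))
104 30 1 x_z -0.87 (np.float64(1.94), array([ 0.45,  0.92,  0.21,  1.56, -0.69,  1.67, -1.93]))
104 40 1 x_z -0.77 (np.float64(1.79), array([ 0.15,  0.92,  0.62,  1.63, -0.85,  1.68, -1.78]))
90 20 1 x_z -0.94 (np.float64(1.89), array([ 0.42,  0.98,  0.37,  1.62, -0.96,  1.8 , -1.89]))
90 30 1 x_z -0.87 (np.float64(1.94), array([ 0.41,  0.89,  0.35,  1.68, -0.89,  1.63, -1.93]))
90 40 1 x_z -0.77 (np.float64(2.35), array([ 0.94,  0.82, -0.43,  1.73, -0.41,  1.22, -2.34]))
60 20 1 x_z -0.94 (np.float64(1.99), array([ 0.81,  0.83, -0.01,  1.94, -1.14,  1.35, -1.99]))
60 30 1 x_z -0.87 (np.float64(1.99), array([ 0.49,  0.77,  0.34,  1.97, -1.23,  1.4 , -1.98]))
60 40 1 x_z -0.77 (np.float64(2.48), array([ 1.2 ,  0.76, -0.61,  1.99, -0.63,  0.81, -2.47]))
30 20 1 x_z -0.94 (np.float64(2.49), array([ 1.86,  1.55, -1.28,  2.26,  0.85,  0.19,  2.45]))
30 30 1 x_z -0.87 (np.float64(2.23), array([ 1.6 ,  0.99, -0.99,  2.27, -1.25,  0.29, -2.03]))
30 40 1 x_z -0.77 (np.float64(2.22), array([ 1.41,  0.74, -0.83,  2.26, -1.25,  0.34, -2.21]))
0 20 1 x_z -0.94 None
0 30 1 x_z -0.87 None
0 40 1 x_z -0.77 None
-30 20 1 x_z -0.94 None
-30 30 1 x_z -0.87 None
-30 40 1 x_z -0.77 None
-60 20 1 x_z -0.94 (np.float64(2.11), array([-0.8 ,  0.9 ,  0.66,  2.35,  1.87,  0.73, -1.77]))
-60 30 1 x_z -0.87 (np.float64(2.13), array([-0.46,  0.66,  0.35,  2.35,  1.89,  0.79, -1.52]))
-60 40 1 x_z -0.77 (np.float64(2.04), array([-0.44,  0.56,  0.41,  2.33,  1.8 ,  0.57, -1.33]))
-90 20 1 x_z -0.94 (np.float64(0.85), array([-1.08,  1.28,  1.1 ,  2.04,  0.23,  0.61, -0.51]))
-90 30 1 x_z -0.87 (np.float64(0.8), array([-1.  ,  1.1 ,  1.06,  2.06,  0.26,  0.56, -0.45]))
-90 40 1 x_z -0.77 (np.float64(0.75), array([-0.82,  0.83,  0.86,  2.08,  0.51,  0.58, -0.58]))
real	0m35.356s
user	0m33.902s
sys	0m1.398s
```

I have checked the geometry. Leaning the tool 30° towards the heavy (+y) end and then turning about the jaw axis by −1.57 puts +y down, with the tool heading about −y at 30° below horizontal. IK for heading −90° is close to the present joints. I regrip 20 mm towards the light end.

Request:
send_rows(commands=[[-0.015,0,0.027,0,0,0],[-0.03,0,0.053,0,0,0],[-0.042,0,0.074,0,0,0],[-0.048,0,0.085,0,0,0],[-0.051,0,0.09,0,0,0],[-0.051,0,0.09,0,0,0]])

```text
time_s: 6.9
eef_pos: [0.5528, 0.2046, 0.0588]
eef_rot: [-1.659, -2.127, -0.441]
force: [-0.5, -0.8, 0.2]
grip_width: 1.001
```

Request:
send_rows(commands=[[0,0,0,0,0,0],[0,0,0,0,0,0],[0,0,0,0,0,0],[0,0,0,0,0,0],[0,0,0,0,0,0],[0,0,0,0,0,0],[0,0,0,0,0,0],[0,0,0,0,0,0],[0,0,0,0,0,0]], gripper=1)

```text
time_s: 7.8
eef_pos: [0.5534, 0.2038, 0.0599]
eef_rot: [-1.66, -2.126, -0.443]
force: [-0.6, -2.7, 6.5]
grip_width: 0.465
```

Request:
send_rows(commands=[[0.005,0,-0.009,0,0,0],[0.0125,0,-0.022,0,0,0],[0.022,0,-0.039,0,0,0],[0.0325,0,-0.056,0,0,0],[0.04,0,-0.069,0,0,0],[0.045,0,-0.078,0,0,0],[0.045,0,-0.078,0,0,0],[0.045,0,-0.078,0,0,0],[0.045,0,-0.078,0,0,0]])

```text
time_s: 8.7
eef_pos: [0.5521, 0.204, 0.1479]
eef_rot: [-1.66, -2.125, -0.439]
force: [0.2, 0.1, -6.4]
grip_width: 0.455
```

```bash
python3 - <<'E'
from h import *
for i in range(3):
    s=observe(); im=read_camera("wrist")
    print(s["time_s"],s["force"],s["wrist_torque"],R.from_rotvec(s["eef_rot"]).inv().apply(s["wrist_torque"]),s["grip_width"])
print(s["qpos"].round(3),s["eef_pos"],R.from_rotvec(s["eef_rot"]).as_matrix().round(3))
cv2.imwrite("pics/w4.png",im[:,:,::-1]); cv2.imwrite("pics/s4.png",read_camera("scene")[60:330,60:510,::-1])
E
```

```text
8.7 [ 0.20973637  0.1048044  -6.37103485] [-1.34086851 -0.29913532 -0.04977924] [ 0.00451613 -1.37328979  0.06279367] 0.454577631715486
8.75 [ 0.37615792  0.09896084 -6.61535398] [-1.33008688 -0.35250479  0.03873504] [ 1.10461708e-03 -1.37594031e+00 -4.09656349e-02] 0.4591958494067907
8.8 [-0.40678729  0.73896902 -6.7505574 ] [-1.36403316 -0.40063977 -0.00579498] [-0.05451293 -1.4204549  -0.02164428] 0.4584399957865473
[-0.192  0.543  0.041  1.852 -0.695  0.929  0.565] [0.55229595 0.20403468 0.14788062] [[-0.21   0.97  -0.122]
 [ 0.842  0.242  0.482]
 [ 0.497 -0.002 -0.868]]
```

View pics/s4.png

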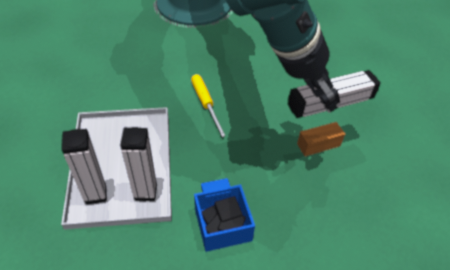

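The choke is held level above its block at crop (335,93), and nothing else has moved. The moment is about −1.37 Nm, but this tilted reading is offset by the wrist lever arm. With the load known to lie on the +y side of the wrist, its sign still confirms the convention, so +y is heavy. Now I raise and turn.

Request:
send_rows(commands=[[0.01,0,-0.018,0,-0.04,0],[0.025,0,-0.044,0,-0.14,0],[0.04,0,-0.07,0,-0.26,0],[0.045,0,-0.078,0,-0.38,0],[0.045,0,-0.078,0,-0.5,0],[0.045,0,-0.078,0,-0.62,0],[0.045,0,-0.078,0,-0.74,0],[0.045,0,-0.078,0,-0.86,0],[0.045,0,-0.078,0,-0.98,0],[0.045,0,-0.078,0,-1.1,0],[0.045,0,-0.078,0,-1.22,0],[0.045,0,-0.078,0,-1.34,0],[0.045,0,-0.078,0,-1.45,0],[0.045,0,-0.078,0,-1.53,0],[0.045,0,-0.078,0,-1.57,0],[0.045,0,-0.078,0,-1.57,0],[0.045,0,-0.078,0,-1.57,0]])

```text
time_s: 10.6
eef_pos: [0.5528, 0.2044, 0.2389]
eef_rot: [1.353, 1.73, -0.781]
force: [-0.1, -1.4, -5.7]
grip_width: 0.459
```

```bash
python3 - <<'E'
from h import *
s=observe(); print(s["time_s"],s["eef_pos"],s["qpos"].round(3),s["force"],s["grip_width"]); print(R.from_rotvec(s["eef_rot"]).as_matrix().round(4))
E
```

```text
10.6 [0.55278181 0.20441168 0.23892228] [-1.129  0.716  0.48   1.683  0.617  1.383 -0.734] [-0.07543575 -1.36191141 -5.74416026] 0.45939366716145963
[[-1.204e-01  9.704e-01  2.094e-01]
 [ 4.848e-01  2.415e-01 -8.406e-01]
 [-8.663e-01  3.000e-04 -4.995e-01]]
```

Request:
send_rows(commands=[[-0.006,-0.005,0.01,0.007,0,0.004],[-0.018,-0.014,0.031,0.021,0,0.012],[-0.036,-0.028,0.0625,0.042,0,0.024],[-0.058,-0.045,0.1,0.068,0,0.039],[-0.08,-0.063,0.139,0.094,0,0.054],[-0.102,-0.08,0.177,0.119,0,0.069],[-0.124,-0.098,0.215,0.145,0,0.084],[-0.144,-0.114,0.25,0.169,0,0.098],[-0.16,-0.126,0.277,0.187,0,0.108],[-0.171,-0.135,0.297,0.2,0,0.116],[-0.178,-0.14,0.309,0.208,0,0.12],[-0.18,-0.142,0.3125,0.211,0,0.122],[-0.18,-0.142,0.3125,0.211,0,0.122],[-0.18,-0.142,0.3125,0.211,0,0.122]])

```text
time_s: 12.0
eef_pos: [0.5031, -0.1784, 0.2394]
eef_rot: [1.58, 1.584, -0.912]
force: [0.6, 1.8, -6.0]
grip_width: 0.458
```

```bash
python3 - <<'E'
from h import *
s=observe(); print(s["time_s"],s["eef_pos"],s["qpos"].round(3),s["force"],s["grip_width"]); print(R.from_rotvec(s["eef_rot"]).as_matrix().round(4))
a=read_camera("scene")[:,:,::-1]; b=read_camera("top")[:,:,::-1]; cv2.imwrite("pics/s5f.png",a); cv2.imwrite("pics/t5f.png",b)
o=np.hstack([cv2.resize(a[90:310,90:310],None,fx=1.8,fy=1.8,interpolation=cv2.INTER_CUBIC),cv2.resize(b[120:340,250:470],None,fx=1.8,fy=1.8,interpolation=cv2.INTER_CUBIC)])
cv2.imwrite("pics/st5.png",o)
E
```

```text
12.0 [ 0.50314853 -0.17842309  0.23936925] [-0.786  0.553  0.714  2.095  0.864  0.985 -0.755] [ 0.63245278  1.83162207 -5.98624744] 0.45789447087768864
[[-5.000e-04  1.000e+00  3.700e-03]
 [ 4.989e-01  3.500e-03 -8.667e-01]
 [-8.667e-01  1.400e-03 -4.989e-01]]
```

View pics/st5.png

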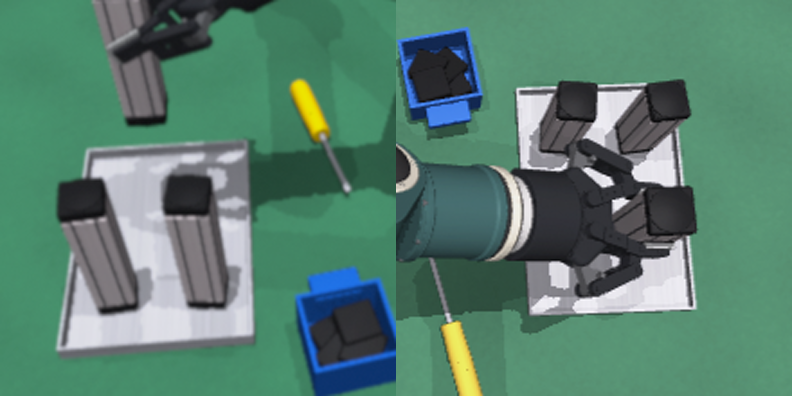

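The view shows the choke hanging upright over the free front half of the tray, with its lower cap at left-panel (145,120). The standing chokes, screwdriver and bin are undisturbed. I measure its lean in the scene image by casting the edge pixels onto its front face plane.

```bash
cat > lean.py <<'E'
from h import *
def xplane(n,uv,x):
    K,Rm,t=campose(n); uv=np.atleast_2d(uv).astype(float)
    d=(Rm@np.linalg.inv(K)@np.c_[uv,np.ones(len(uv))].T).T
    return t+d*((x-t[0])/d[:,0])[:,None]
def lean(im,x,y,zt,zb,show=True):
    hsv=cv2.cvtColor(im,cv2.COLOR_BGR2HSV); ng=cv2.inRange(hsv,(0,0,0),(255,75,255))
    L=[];Rr=[]
    for z in np.linspace(zt,zb,25):
        u,v=proj("scene",[x,y,z])[0]; r=ng[int(round(v))]; u=int(round(u))
        a=u
        while r[a-1]: a-=1
        b=u
        while r[b+1]: b+=1
        L.append((a-.5,round(v)));Rr.append((b+.5,round(v)))
    for nm,E in(("L",L),("R",Rr)):
        P=xplane("scene",E,x); k=np.polyfit(P[:,2],P[:,1],1); e=P[:,1]-np.polyval(k,P[:,2]); k=np.polyfit(P[abs(e)<.003,2],P[abs(e)<.003,1],1)
        print(nm,"dy/dz deg",np.degrees(np.arctan(k[0])).round(2),"y edges",P[:,1].round(4)[::4])
if __name__=="__main__":
    im=cv2.imread("pics/s5f.png")
    lean(im,.523,-.178,.225,.145)
    c=[proj("scene",[.523,-.178+dy,z])[0].round(1) for z in (.135,.149,.21) for dy in (-.02,.02)]; print(c)
    u0,v0=np.round(proj("scene",[.523,-.178,.18])[0]).astype(int); print(u0,v0)
    cv2.imwrite("pics/z5.png",cv2.resize(im[max(0,v0-60):v0+60,u0-70:u0+90],None,fx=5,fy=5,interpolation=cv2.INTER_CUBIC))
E
python3 lean.py
```

```text
L dy/dz deg -1.41 y edges [-0.1973 -0.1968 -0.1979 -0.1974 -0.1968 -0.1975 -0.1934]
R dy/dz deg 5.49 y edges [-0.1494 -0.1514 -0.1518 -0.1523 -0.1545 -0.1563 -0.1726]
[array([160.1, 162.5]), array([182.6, 161.2]), array([158.5, 156.8]), array([181.3, 155.6]), array([151.1, 130.2]), array([175.5, 129. ])]
167 143
```

View pics/z5.png

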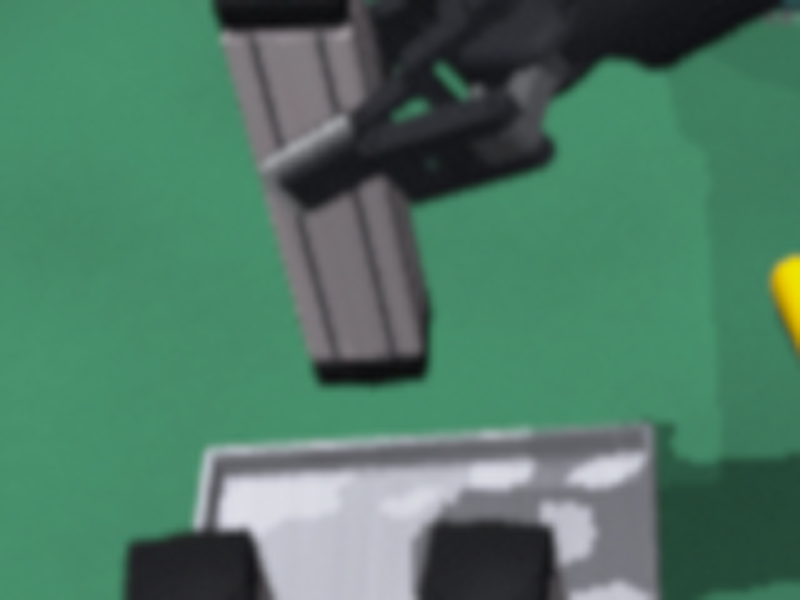

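The left edge leans about 1.4°, which is within calibration error and well under the 6° limit. The wider right edge only includes the tube's side face. The lower face is near z≈0.137, so I lower most of the way and then creep to contact.

Request:
send_rows(commands=[[0.009,0,0.005,0,0,0],[0.022,0,0.0125,0,0,0],[0.039,0,0.0225,0,0,0],[0.056,0,0.032,0,0,0],[0.072,0,0.0415,0,0,0],[0.086,0,0.0495,0,0,0],[0.096,0,0.055,0,0,0],[0.101,0,0.058,0,0,0],[0.104,0,0.06,0,0,0],[0.104,0,0.06,0,0,0],[0.104,0,0.06,0,0,0]])

```text
time_s: 13.2
eef_pos: [0.5028, -0.1801, 0.1199]
eef_rot: [1.581, 1.581, -0.914]
force: [0.2, 1.0, -5.6]
grip_width: 0.458
```

Request:
send_rows(commands=[[0.001,0,0.0006,0,0,0],[0.002,0,0.0012,0,0,0],[0.003,0,0.0017,0,0,0],[0.004,0,0.0023,0,0,0],[0.004,0,0.0023,0,0,0]])

```text
time_s: 13.7
eef_pos: [0.5025, -0.18, 0.1148]
eef_rot: [1.581, 1.582, -0.915]
force: [0.4, 0.2, -6.2]
grip_width: 0.463
```

Request:
send_rows(commands=[[0.001,0,0.0006,0,0,0],[0.002,0,0.0012,0,0,0],[0.003,0,0.0017,0,0,0],[0.003,0,0.0017,0,0,0],[0.003,0,0.0017,0,0,0]])

```text
time_s: 14.2
eef_pos: [0.5025, -0.1801, 0.1114]
eef_rot: [1.581, 1.582, -0.915]
force: [-0.5, 0.6, -6.6]
grip_width: 0.459
```

Request:
send_rows(commands=[[0.0005,0,0.0003,0,0,0],[0.001,0,0.0006,0,0,0],[0.0015,0,0.0009,0,0,0],[0.0015,0,0.0009,0,0,0]])

```text
time_s: 14.6
eef_pos: [0.5025, -0.1801, 0.1097]
eef_rot: [1.581, 1.582, -0.915]
force: [-0.4, 0.4, -5.6]
grip_width: 0.463
```

Request:
send_rows(commands=[[0.0005,0,0.0003,0,0,0],[0.001,0,0.0006,0,0,0],[0.0015,0,0.0009,0,0,0],[0.0015,0,0.0009,0,0,0]])

```text
time_s: 15.0
eef_pos: [0.5025, -0.1801, 0.1079]
eef_rot: [1.581, 1.582, -0.915]
force: [0.3, 0.4, -5.1]
grip_width: 0.46
```

Request:
send_rows(commands=[[0.0005,0,0.0003,0,0,0],[0.001,0,0.0006,0,0,0],[0.001,0,0.0006,0,0,0]])

```text
time_s: 15.3
eef_pos: [0.5026, -0.1802, 0.1071]
eef_rot: [1.58, 1.581, -0.915]
force: [-0.7, 2.1, -3.2]
grip_width: 0.46
```

Request:
send_rows(commands=[[0.0005,0,0.0003,0,0,0],[0.001,0,0.0006,0,0,0],[0.001,0,0.0006,0,0,0]])

```text
time_s: 15.6
eef_pos: [0.5027, -0.1804, 0.1069]
eef_rot: [1.579, 1.58, -0.916]
force: [-1.4, 4.9, 7.1]
grip_width: 0.461
```

Contact: the vertical force went from −5.6 to +7 N. I ease off slightly and release.

Request:
send_rows(commands=[[-0.0003,0,-0.0002,0,0,0],[-0.0006,0,-0.0004,0,0,0],[-0.0006,0,-0.0004,0,0,0],[-0.0006,0,-0.0004,0,0,0]])

```text
time_s: 16.0
eef_pos: [0.5026, -0.1804, 0.1069]
eef_rot: [1.58, 1.581, -0.915]
force: [-1.6, 4.8, 5.5]
grip_width: 0.461
```

Request:
send_rows(commands=[[0,0,0,0,0,0],[0,0,0,0,0,0],[0,0,0,0,0,0],[0,0,0,0,0,0],[0,0,0,0,0,0],[0,0,0,0,0,0],[0,0,0,0,0,0],[0,0,0,0,0,0],[0,0,0,0,0,0],[0,0,0,0,0,0],[0,0,0,0,0,0],[0,0,0,0,0,0]], gripper=-1)

```text
time_s: 17.2
eef_pos: [0.5025, -0.1801, 0.1064]
eef_rot: [1.581, 1.582, -0.915]
force: [0.1, 0.5, -0.1]
grip_width: 0.999
```

```bash
python3 - <<'E'
from h import *
s=observe(); print(s["time_s"],s["eef_pos"],s["force"],s["grip_width"])
a=read_camera("scene")[:,:,::-1]; w=read_camera("wrist")[:,:,::-1]; cv2.imwrite("pics/s6f.png",a)
o=np.hstack([cv2.resize(a[90:310,90:310],(400,400),interpolation=cv2.INTER_CUBIC),cv2.resize(w,(400,400))]); cv2.imwrite("pics/st6.png",o)
E
```

```text
17.2 [ 0.50253757 -0.18008818  0.10635266] [ 0.07746307  0.49606199 -0.09172582] 0.9994589670687076
```

View pics/st6.png

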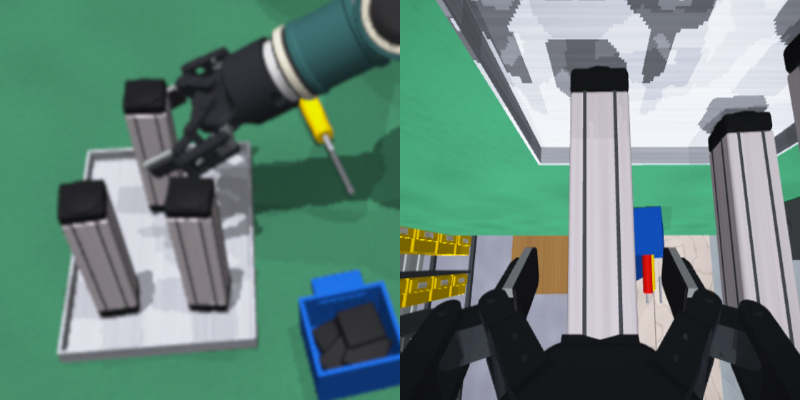

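The choke stands free between the open jaws: left panel (150,140), and vertical at (603,200) in the right. The other chokes are untouched. I retreat straight back along the tool axis.

Request:
send_rows(commands=[[0,0,-0.005,0,0,0],[0,0,-0.015,0,0,0],[0,0,-0.03,0,0,0],[0,0,-0.05,0,0,0],[0,0,-0.07,0,0,0],[0,0,-0.09,0,0,0],[0,0,-0.11,0,0,0],[0,0,-0.13,0,0,0],[0,0,-0.145,0,0,0],[0,0,-0.15,0,0,0],[0,0,-0.15,0,0,0],[0,0,-0.15,0,0,0],[0,0,-0.15,0,0,0],[0,0,-0.15,0,0,0]])

```text
time_s: 18.7
eef_pos: [0.502, -0.0508, 0.1809]
eef_rot: [1.581, 1.581, -0.916]
force: [0.5, 0.5, -1.0]
grip_width: 1.001
```

```bash
python3 - <<'E'
from h import *
s=observe(); print(s["time_s"],s["eef_pos"],s["force"])
a=read_camera("scene")[:,:,::-1]; b=read_camera("top")[:,:,::-1]; cv2.imwrite("pics/s7f.png",a)
p=cv2.imread("pics/top0.png")
o=np.hstack([cv2.resize(a[90:310,90:310],(400,400),interpolation=cv2.INTER_CUBIC),cv2.resize(b[120:340,250:470],(400,400),interpolation=cv2.INTER_CUBIC)]); cv2.imwrite("pics/st7.png",o)
d=np.abs(a.astype(int)-cv2.imread("pics/scene0.png").astype(int)).sum(2)
for n,(x0,y0,x1,y1) in dict(driver=(248,130,290,200),bin=(252,238,316,310),stA=(120,215,168,268),stB=(180,215,218,268)).items(): print(n,"changed px frac",(d[y0:y1,x0:x1]>90).mean().round(3))
from lean import lean; lean(a,.523,-.18,.16,.10)
E
```

```text
18.7 [ 0.50197615 -0.05076672  0.18087409] [ 0.49212694  0.51524937 -1.03312822]
driver changed px frac 0.376
bin changed px frac 0.0
stA changed px frac 0.0
stB changed px frac 0.0
L dy/dz deg 39.23 y edges [-0.1941 -0.1977 -0.1979 -0.1981 -0.1983 -0.2429 -0.2465]
R dy/dz deg -56.13 y edges [-0.1529 -0.1526 -0.1524 -0.1521 -0.1518 -0.0797 -0.0784]
```

View pics/st7.png

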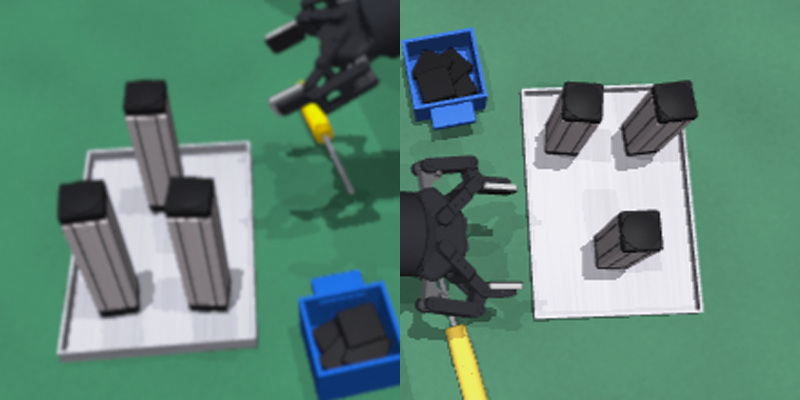

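The choke stands upright and alone in the front half: left panel (150,140), right panel (630,240). The two standing chokes and the bin show no pixel changes. The driver region differs because the arm and its shadow cover it, but the driver looks in place. I hand in.

```bash
python3 -c "
from bench import *
print(manip.close_job())"
```

```text
the job is handed in; nothing more can be done
None
```

The choke is standing upright on its heavy (+y) end in the free front half of the tray, at about (0.50, −0.18). It was handed in at about 18.8 s.

**How it went:** I gripped the choke at its middle and lifted it. The wrist moment of about −0.13 Nm at 5.7 N put the centre of mass about 24 mm towards +y. I set it back on the block and regripped it 20 mm towards the light end with the tool leaned 30°. Then I turned it +y end down, lowered it to a light touch of about 7 N, released it and backed away.

**Last checks:**
- The pictures taken at release and again 1.5 s later show the choke standing free. The wrist force was near zero after release.
- The two standing chokes and the bin showed no pixel changes from the first picture.

**Checks that failed or disagreed:**
- **Driver comparison:** it was spoiled by the arm and its shadow, with 38% of pixels changed. By eye the screwdriver had not moved.
- **Final lean measurement:** its line fit failed because the edge search ran onto the tray and another choke. The edge points that were valid differ by under 1 mm in y on each side, apart from one top point, so the choke looks vertical.
- **Moment after the regrip:** it read −1.37 Nm instead of the −0.25 Nm I expected. I put this down to the tilted wrist's lever arm, so only its sign served as a cross-check.

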